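# Set the biscuit filler to the ring biscuit

## Robot

A 7-joint arm with a two-finger parallel gripper is mounted at the origin on the work surface. World frame = base frame: x ahead of the robot, y to its left, z up, the work surface at z = 0. Lengths are in m, angles in rad, forces in N, time in s.
With the tool pointing down it reaches from about 0.4 to 0.85 m from the base axis. Payload 10.4 kg.
Tool frame: the origin (TCP) lies at the very end of the fingers, on their centre line; the grasp point (between the pads) lies 19 mm behind it; z points along the fingers, y is the line along which they close (so a half turn about z gives the same grasp; the last joint's range is limited). The gripper opens to 87 mm and grips with 3 to 60 N. Pads are 19 mm wide; open, the fingers measure 117 mm over their backs; the gripper's body (75 mm by 190 mm) begins 51 mm behind the grasp point.
Start: joints at [1.127, 0.332, -0.065, 1.46, 0.022, 1.35, -0.088], TCP at [0.255, -0.57, 0.184] pointing down, gripper open.
Joint ranges: [-2.6, 2.6], [-0.5, 2.12], [-1.47, 1.34], [0.16, 2.42], [-1.27, 4.41], [0.06, 2.06], [-2.6, 2.6]. Speed limits (rad/s): [2.22, 2.22, 2.79, 2.79, 3.14, 3.14, 3.14].

## Interface

Orientations are given as a unit quaternion [x, y, z, w].
In Python, from bench import * gives the robot as it stands.
- The arm moves only by the tool step_arm, never from a script. Its arguments are lists of equal length, an entry for each row: "delta_pos": the shift along the world's x, y, z in units of 25 mm (1.0 is 25 mm), a list of three; "turn": the turn about the world's z in units of 0.12 rad (1.0 is 0.12 rad). In form: {"delta_pos": [[tx, ty, tz], ...], "turn": [turn, ...]}. A call has 1 to 12 rows; each row shifts and turns the commanded pose from where the row before left it; what a row does not reach is not made up. A row lasts 1/10 s, in which the tool goes at most 50 mm and 8.59 degrees, less where a joint would pass 70% of its speed; a pose out of reach is approached as far as the arm can. A call with a number of a shift or a turn outside -1 to 1 is refused whole. A call with a gripper value outside its range is refused whole. "grip" is the closure, from 0 (fully open) to 1 (shut), set as the call begins (left out, the last holds). The fingers move at their own pace and stop on an object; "newtons" is the grip in N (left out, the last holds). Time passes only in rows, so rows that do not move let the fingers close. It gives the time, the measured TCP pose, the force, the opening and the grip force at its end, in the units of the state.
- read_state(): the state, without advancing time (a new reading comes with each control period).
- camera(name): name is "side" or "top" or "wrist"; returns a dict with "image" (400x640x3 uint8, red, green, blue), "z_map" (400x640 float32, m along the optical axis (not along the pixel's ray), 0 where there is no reading), "mtx" (3x3 intrinsics, pixels), "dist" ([k1, k2, p1, p2, k3] as OpenCV has them; the pictures are not rectified), "view" (4x4, takes a point from world to camera coordinates). Camera axes: x right, y up, looking along -z (the intrinsics and any distortion apply to the point x, -y, -z); pixel columns grow to the right and rows downward; lengths in m; the calibration is good to about 2 mm. A picture is of the moment at which its call begins.
- close_job(): hands the job in; it is judged then, once.
The state is a dict: "time": time; "joint_positions": joint angles; "joint_vel": joint speeds; "joint_torque": joint torques, N m; "ee_pos": TCP position; "eef_rot": TCP orientation; "ft_force": force on the tool from outside, world axes, zero at the start; "torque": the same for the moment, N m; "width": finger opening in m; "grip_force": force on a finger pad.
Only numpy, scipy, OpenCV 4.12 (cv2) and the standard library are available. Lean on these libraries where they do the work, as an engineer would, in place of code of your own. Each camera call takes 0.05 s, during which the arm holds its last target. There are 200 camera calls.

## Task

Set the biscuit filler for ring biscuits: with a fingertip, push the upright tab of its selector round until the tab points at the middle of the marker that shows a ring, then press the round set button all the way down and let it come up again. Push only: do not pinch or grip the tab, leave the loose things standing around alone, and finish with the robot clear of everything.

Things in the scene. Friction and masses are not known exactly. Their poses are not given: they have to be found in the camera images.
- filler: the fixed filler: a flat-topped aluminium housing, 250 (x) by 290 (y) mm, its top 85 mm above the table. Origin: on the table directly under the selector's turning axis, which is vertical; the housing reaches from x = -135 to +115 mm. Its +x side carries five short spouts over a tray. It is turned about the vertical by up to 0.55 rad either way.
- selector (a joint): selector angle in rad, positive anticlockwise from above; 0 = tab along the filler's +x. It starts within 0.35 of 0. The four marker positions are -1.5, -0.75, 0.75 and 1.5 (one marker at each, the ring at any of them). It turns freely between its stops at -1.62 and 1.62, has no clicks or spring, takes 1 to 3 N at the tab to turn, and stays where it is left.
- tab_mid (a point): centre of the tab's top edge, 66 mm from the turning axis, 127 mm above the table. The tab is an upright black fin, 12 mm thick, 46 to 86 mm from the axis, from 91 to 127 mm above the table. It stands at the rim of a flat steel disc of 48 mm radius, top 97 mm above the table, with a black hub of 20 mm radius rising to 113 mm. Site x points outwards along the tab, z up.
- pointing (a point): the imaginary point that the tab points at: 112 mm from the turning axis along the tab's direction, on the circle on which the marker centres lie, 89 mm above the table. When the selector is set to a marker, this point is over that marker's centre. (selector_c3 and selector_c4 in the rules are the two halves of the tab's thickness.)
- marker_ring: the wanted marker: a round black plate, 44 mm across, 3 mm thick, fixed flat on the housing with its centre 112 mm from the turning axis, with a pale raised ring, 36 mm outside and 22 mm inside, the whole 5 mm high. Origin at the centre of its underside. Its place among the four varies.
- marker_disc: like the ring marker, but showing a full pale disc, 36 mm across.
- marker_bar: like the ring marker, but showing a pale bar, 36 by 10 mm.
- marker_square: like the ring marker, but showing a pale square of 26 mm.
- set_button (a joint): travel of the set button in m: 0 = up, 0.006 = fully down; pressed straight down, sprung, about 5 N when fully down. It counts as pressed beyond 0.0045.
- set_button_top (a point): centre of the top face of the set button (107 mm above the table when up), a round black push button of 30 mm across in a grey housing, on the filler's top 100 mm from the selector's axis on the filler's -x side (the robot's side).
- piping_tip: bystander: loose steel piping tip (cone), 26 mm across, 40 mm high, standing on the housing's top at its -x +y corner; origin at its underside
- cutter: bystander: loose steel cutter ring, 44 mm across, 25 mm high, lying on the housing's top at its -x -y corner; origin at its underside
- squeeze_bottle: bystander: white squeeze bottle, 60 mm across, 160 mm high, on the table on the filler's +y side; origin at its underside
- steel_bowl: bystander: steel bowl, 120 mm across, 50 mm high, on the table on the filler's -y side; origin at its underside

How it is judged:
By the outcome, as a careful person would: the job done as asked, in the order asked, and still so for the second after the job is handed in, with the robot touching nothing.
It also fails if it takes over 48 s, if anything falls off the work surface, if the arm or the gripper's body presses on something with over 40 N, if the wrist force passes 120 N, or if a joint passes its speed limit or range.

## Working session

There is one attempt and no reset: what is moved stays moved. The work goes in short steps, Python scripts to look and compute and a tool call to move; the robot and the scene stay as the last step left them, time stands still between calls to the robot, and variables do not carry over. Pictures are saved under pics/ and viewed, at most 11 in all, crops included, and the job is handed in when it is done.

Besides the shell and the picture viewer there is one more tool, called after "Emit:" as name([rows], argument=value, ...), one row to a line, values as JSON. step_arm: Moves the arm, as the interface text tells. Shifts and turns lie within -1 to 1; 1 stands for 25 mm of shift or 0.12 rad of turn. Its arguments: {"type":"object","properties":{"delta_pos":{"type":"array"},"turn":{"type":"array"},"grip":{"type":"number"},"newtons":{"type":"number"}},"required":["delta_pos","turn"]}

```bash
mkdir -p pics
cat > h.py <<'E'
from bench import *
import numpy as np, cv2
def grab(n,f):
    c=camera(n); cv2.imwrite('pics/'+f+'.png',c['image'][:,:,::-1]); np.savez('pics/'+f+'.npz',**c); return c
def load(f): return dict(np.load('pics/'+f+'.npz'))
def ray(c,uv,z):
    p=cv2.undistortPoints(np.array([[uv]],float),c['mtx'],c['dist'])[0,0]
    d=np.array([p[0],-p[1],-1.]); R=c['view'][:3,:3]; o=-R.T@c['view'][:3,3]; d=R.T@d
    return o+d*(z-o[2])/d[2]
def cloud(c):
    v,u=np.mgrid[0:400,0:640]
    p=cv2.undistortPoints(np.stack([u,v],-1).reshape(-1,1,2).astype(float),c['mtx'],c['dist'])[:,0].reshape(400,640,2)
    z=c['z_map']; P=np.stack([p[...,0]*z,-p[...,1]*z,-z],-1)
    return (P-c['view'][:3,3])@c['view'][:3,:3]
E
python3 - <<'E'
from h import *
c=grab('top','top0'); s=grab('side','side0')
cv2.imwrite('pics/a.png',np.vstack([c['image'],s['image']])[::1,:,::-1][:, :])
st=read_state(); print(st['time'],st['ee_pos'],st['eef_rot'],st['ft_force'],st['width'])
for k in (c,s): print(-k['view'][:3,:3].T@k['view'][:3,3],k['mtx'][0,0],k['dist'])
E
```

```text
0.1 [ 0.25515818 -0.57010752  0.18301876] [ 9.77943323e-01  2.08869416e-01 -1.61447057e-04 -6.30176604e-04] [-0.59113994 -0.22628121  0.36787648] 0.0869674345991125
[0.43514425 0.04219918 1.06548749] 376.93449918709445 [-0.0743565  0.         0.         0.         0.       ]
[ 0.44058089 -0.52389853  0.72014465] 361.8132165492048 [0.02599229 0.         0.         0.         0.        ]
```

View pics/top0.png

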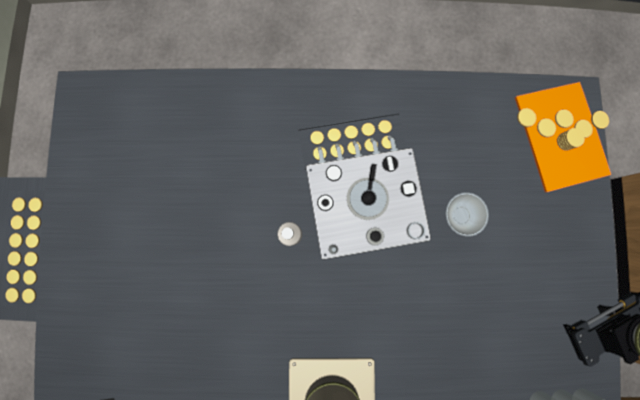

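View pics/side0.png

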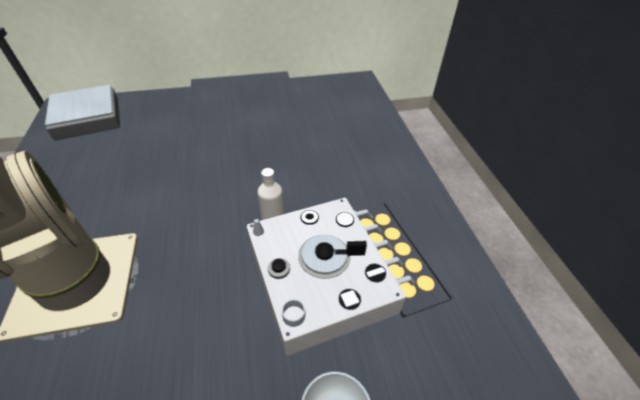

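The top view shows the hub at about (368,198), the tab pointing up to (373,167), and the button at (375,236). The ring marker is at (325,202), on the +y side, so it should be the +1.5 position. The disc is at (333,173), the bar at (390,163) and the square at (408,188).

```bash
cat > m.py <<'E'
from h import *
def dark(c,uv,r=14,t=70):
    g=c['image'].max(2); x,y=map(int,uv); m=(g<t).astype(np.uint8)
    n,l,s,ce=cv2.connectedComponentsWithStats(m)
    b=[(np.hypot(*(ce[i]-uv)),i) for i in range(1,n) if 8<s[i,4]<900]
    i=min(b)[1]; pts=np.argwhere(l==i)[:,::-1].astype(np.float32)
    return ce[i],cv2.minEnclosingCircle(pts),s[i,4]
if __name__=='__main__':
  for f,L in (('top0',dict(ring=(325,202),disc=(333,173),bar=(390,163),square=(408,188),button=(375,236),hub=(370,190))),('side0',dict(ring=(310,216),disc=(345,219),bar=(375,272),square=(349,298),button=(279,266),hub=(330,250)))):
    c=load(f)
    for k,uv in L.items():
        ce,ci,a=dark(c,uv); z=dict(button=.107,hub=.113).get(k,.089)
        print(f,k,ce.round(1),np.round(ci[0],1),round(ci[1],1),a,ray(c,ci[0],z)[:2].round(4))
  c=load('top0'); P=cloud(c)
  for zz,lo,hi,nm in((.127,.120,.135,'tab'),(.11,.1,.119,'hub+btn')):
    m=((P[...,2]>lo)&(P[...,2]<hi)&(c['z_map']>0)).astype(np.uint8)
    n,l,s,ce=cv2.connectedComponentsWithStats(m)
    for i in range(1,n):
      if s[i,4]>8 and 300<ce[i][0]<430:
        q=P[l==i]; print(nm,ce[i].round(1),s[i,4],np.median(q,0).round(4),q.mean(0).round(4),(q.max(0)-q.min(0)).round(3))
E
python3 m.py
```

```text
top0 ring [324.9 202.3] [324.7 202.4] 2.8 25 [0.5347 0.0227]
top0 disc [324.9 202.3] [324.7 202.4] 2.8 25 [0.5347 0.0227]
top0 bar [394.5 162.2] [393.5 162.5] 5.7 34 [ 0.6419 -0.1596]
top0 square [401.6 188.7] [401.5 189. ] 3.0 10 [ 0.571  -0.1793]
top0 button [375.2 235.7] [375.1 235.8] 5.0 80 [ 0.4482 -0.1052]
top0 hub [368.3 197.4] [368.3 197.4] 7.0 152 [ 0.5455 -0.0881]
side0 ring [309.2 216. ] [309.1 216. ] 3.1 25 [0.537  0.0213]
side0 disc [353.5 248.5] [350.5 247.5] 15.5 283 [ 0.6082 -0.0837]
side0 bar [371.9 267. ] [372.5 268.5] 7.0 50 [ 0.6389 -0.1434]
side0 square [347.8 304.6] [349.  300.5] 9.7 54 [ 0.5733 -0.2041]
side0 button [278.2 265.2] [278. 265.] 6.7 138 [ 0.4495 -0.1111]
side0 hub [324.1 250.8] [324.3 250.5] 8.7 232 [ 0.5471 -0.0978]
tab [373.2 171.2] 79 [ 0.6115 -0.0992  0.1266] [ 0.6111 -0.0996  0.1261] [0.04  0.017 0.01 ]
tab [333.8 249.2] 17 [4.152e-01 2.000e-04 1.230e-01] [0.4147 0.0007 0.1233] [0.01  0.01  0.007]
tab [322.  394.3] 47 [0.0676 0.0313 0.127 ] [0.0666 0.029  0.1275] [0.021 0.051 0.015]
tab [351.  397.5] 10 [ 0.0592 -0.0408  0.1288] [ 0.059  -0.0408  0.1285] [0.007 0.01  0.012]
hub+btn [368.4 197.6] 189 [ 0.5446 -0.0882  0.1098] [ 0.5455 -0.0888  0.1097] [0.039 0.039 0.013]
hub+btn [415.7 230. ] 79 [ 0.4632 -0.2103  0.1081] [ 0.4629 -0.2096  0.1077] [0.041 0.043 0.013]
hub+btn [375.6 236. ] 107 [ 0.4477 -0.1073  0.1053] [ 0.4476 -0.1067  0.1053] [0.025 0.028 0.009]
hub+btn [333.1 249.3] 34 [0.4149 0.0022 0.1082] [0.4143 0.0018 0.1085] [0.018 0.018 0.016]
hub+btn [332.2 391.9] 124 [0.0681 0.0054 0.1093] [0.065  0.0037 0.1091] [0.028 0.114 0.019]
```

Emit:
step_arm([
  [0.5,0.9,0.4],
  [0.6,1,0.4],
  [0.6,1,0.4],
  [0.6,1,0.4],
  [0.6,1,0.4],
  [0.6,1,0.4],
  [0.6,1,0],
  [0.6,1,0],
  [0.6,1,0],
  [0.6,1,0],
  [0.6,1,0],
  [0.6,1,0],
], turn=[0.7,0.7,0.7,0.7,0.7,0.7,0.7,0.7,0.7,0.7,0.7,0.5], grip=1, newtons=20)

```text
time: 1.3
ee_pos: [0.4339, -0.271, 0.2437]
eef_rot: [0.761, 0.648, 0.0, -0.0]
ft_force: [0.4, 0.3, -1.0]
width: 0.0024
grip_force: 0.0
```

Emit:
step_arm([
  [0.9,0.9,0],
  [0.9,0.9,0],
  [0.9,0.9,0],
  [0.9,0.9,0],
  [0.8,0.7,0],
  [0,0,0],
  [0,0,0],
], turn=[0,0,0,0,0,0,0])

```text
time: 2.0
ee_pos: [0.5432, -0.1643, 0.2434]
eef_rot: [0.762, 0.647, -0.0, -0.0]
ft_force: [-0.5, -0.1, -0.4]
width: 0.0006
grip_force: 0.0
```

Run:
```python
from h import *
c=grab('wrist','w1'); st=read_state()
print(st['time'],st['ee_pos'],st['eef_rot'],st['joint_positions'],st['ft_force'],st['width'])
P=cloud(c)
b=(np.hypot(P[...,0]-.4475,P[...,1]+.1065)<.035)
q=P[b&(c['z_map']>0)]; r=np.hypot(q[:,0]-.4475,q[:,1]+.1065)
for a in range(0,35,3):
    k=(r>=a/1e3)&(r<(a+3)/1e3); print(a,k.sum(),np.percentile(q[k,2],[10,50,90]).round(4) if k.any() else '')
```

```text
2.05 [ 0.54269377 -0.16539823  0.24357242] [ 7.63025679e-01  6.46368133e-01 -1.87801490e-04 -1.22681172e-04] [ 0.64269242  0.21788567 -0.50307441  1.50158258  0.10530529  1.44952254
 -0.02833822] [ 0.43879933  0.21758085 -0.26452135] 0.00043916289755981135
0 22 [0.1059 0.1071 0.1081]
3 64 [0.1057 0.1067 0.1076]
6 107 [0.1059 0.1068 0.1079]
9 147 [0.1057 0.1069 0.1078]
12 146 [0.1044 0.1062 0.1077]
15 295 [0.0962 0.0979 0.377 ]
18 578 [0.0961 0.3575 0.3783]
21 730 [0.095  0.3658 0.3813]
24 1688 [0.0849 0.3678 0.3813]
27 1641 [0.0848 0.3687 0.3803]
30 1348 [0.0845 0.369  0.3899]
33 1406 [0.0848 0.3727 0.3948]
```

View pics/w1.png

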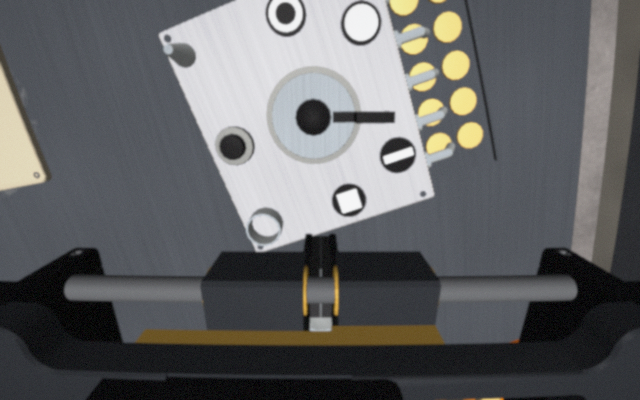

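The wrist view shows the hub at (313,117), the tab pointing right to (394,117), the ring at (286,15) and the button at (233,146). The shut fingers are at the bottom (320,240). The button's grey collar is about 97 mm high, which is below the pressed button (101 mm), so shut fingers can press it.

```bash
cat > w.py <<'E'
from h import *
from m import dark
import sys
def meas(f):
    c=load(f); P=cloud(c); V=c['z_map']>0; C=np.array([.5455,-.0888])
    near=np.hypot(*(P[...,:2]-C).transpose(2,0,1))
    dk=(c['image'].max(2)<75)
    hub=V&dk&(near<.024)&(abs(P[...,2]-.113)<.004)
    tab=V&(near>.04)&(near<.1)&(P[...,2]>.122)&(P[...,2]<.132)&dk
    def comp(m):
        n,l,s,ce=cv2.connectedComponentsWithStats(m.astype(np.uint8)); i=1+s[1:,4].argmax(); return l==i
    def cen(m,z):
        (x,y),(a,b),t=cv2.minAreaRect(np.argwhere(comp(m))[:,::-1].astype(np.float32)); 
        ce=np.argwhere(comp(m)).mean(0)[::-1]; return ray(c,ce,z)[:2],comp(m).sum(),np.round((a,b),1)
    btn=V&dk&(np.hypot(P[...,0]-.448,P[...,1]+.106)<.02)&(P[...,2]>.098)
    hole=V&dk&(np.hypot(P[...,0]-.535,P[...,1]-.022)<.0135)&(P[...,2]<.1)
    out={k:cen(m,z) for k,m,z in(('hub',hub,.113),('tab',tab,.127),('btn',btn,.107),('ring',hole,.088)) if m.sum()>5}
    for k in out: print(k,out[k][0].round(4),out[k][1:])
    if 'hub' in out:
        h=out['hub'][0]
        for k in('tab','ring','btn'):
            if k in out: d=out[k][0]-h; print(k,'ang',np.arctan2(d[1],d[0]).round(4),'r',np.hypot(*d).round(4))
    return out
if __name__=='__main__': meas(sys.argv[1])
E
python3 w.py w1; python3 w.py top0
```

```text
hub [ 0.5482 -0.0893] (np.int64(774), array([32.4, 31.9]))
tab [ 0.6125 -0.0998] (np.int64(331), array([ 9., 36.]))
btn [ 0.4515 -0.1069] (np.int64(468), array([23., 24.]))
ring [0.5361 0.022 ] (np.int64(252), array([18., 16.]))
tab ang -0.161 r 0.0651
ring ang 1.6785 r 0.112
btn ang -2.9613 r 0.0982
hub [ 0.5458 -0.0885] (np.int64(111), array([12., 12.]))
tab [ 0.6099 -0.0978] (np.int64(52), array([ 3.5, 14.1]))
btn [ 0.4486 -0.1054] (np.int64(83), array([ 9., 10.]))
ring [0.5356 0.0225] (np.int64(28), array([5., 5.]))
tab ang -0.1434 r 0.0647
ring ang 1.6625 r 0.1115
btn ang -2.9694 r 0.0987
```

Emit:
step_arm([
  [0.9,0.3,0],
  [0.9,0.3,-0.5],
  [0.9,0.4,-0.8],
  [0,0,-0.9],
  [0,0,-0.9],
  [0,0,-0.9],
  [0,0,-0.8],
  [0,0,-0.5],
  [0,0,-0.25],
  [0,0,0],
], turn=[0,0,0,0,0,0,0,0,0,0])

```text
time: 3.05
ee_pos: [0.6099, -0.1409, 0.1047]
eef_rot: [0.763, 0.646, -0.0, -0.0]
ft_force: [0.3, 0.9, 0.2]
width: 0.0005
grip_force: 0.0
```

Run:
```python
from h import *
st=read_state(); p=st['ee_pos']; print(p,st['ft_force'])
C=np.array([.547,-.089])
def pos(f,o=.0155): return C+.070*np.array([np.cos(f),np.sin(f)])+o*np.array([np.sin(f),-np.cos(f)])
q=p[:2]
for f,o in [(-.16,.03),(-.16,.0225),(-.16,.0155)]+[(x,.0155) for x in np.arange(-.06,1.58,.1)]+[(1.6,.0155),(1.64,.0155),(1.675,.0155)]:
    n=pos(f,o); print(round(f,3),((n-q)/.025).round(2)); q=q+.025*((n-q)/.025).round(2)
```

```text
[ 0.60994927 -0.14093268  0.10472807] [0.32942104 0.94608621 0.23975446]
-0.16 [0.06 0.45]
-0.16 [0.04 0.29]
-0.16 [0.05 0.28]
-0.06 [0.09 0.27]
0.04 [0.06 0.28]
0.14 [0.04 0.28]
0.24 [0.01 0.29]
0.34 [-0.02  0.29]
0.44 [-0.05  0.28]
0.54 [-0.08  0.28]
0.64 [-0.1   0.26]
0.74 [-0.13  0.26]
0.84 [-0.16  0.24]
0.94 [-0.18  0.22]
1.04 [-0.2   0.21]
1.14 [-0.22  0.18]
1.24 [-0.23  0.16]
1.34 [-0.25  0.14]
1.44 [-0.27  0.11]
1.54 [-0.27  0.09]
1.6 [-0.17  0.03]
1.64 [-0.11  0.02]
1.675 [-0.1   0.02]
```

Turn 0.1 rad = 0.83 units per row.

Emit:
step_arm([
  [0.06,0.45,0],
  [0.04,0.29,0],
  [0.05,0.28,0],
  [0.09,0.27,0],
  [0.06,0.28,0],
  [0.04,0.28,0],
  [0.01,0.29,0],
  [-0.02,0.29,0],
  [-0.05,0.28,0],
  [-0.08,0.28,0],
  [0,0,0],
], turn=[0,0,0,0.83,0.83,0.83,0.83,0.83,0.83,0.83,0])

```text
time: 4.15
ee_pos: [0.6155, -0.0638, 0.1055]
eef_rot: [0.495, 0.869, 0.0, 0.0]
ft_force: [-1.0, -0.1, -0.1]
width: 0.0002
grip_force: 0.0
```

```bash
python3 - <<'E'
from h import *
grab('wrist','w2'); st=read_state(); print(st['ee_pos'],st['ft_force'],st['joint_positions'])
grab('top','t2')
E
python3 w.py w2; python3 w.py t2
```

```text
[ 0.61553013 -0.06480874  0.10540957] [-0.79174778  0.24594585  0.06769931] [ 0.53133555  0.44878184 -0.65025065  1.55026339  0.28148422  1.2373116
  0.36681897]
hub [ 0.5486 -0.0878] (np.int64(1652), array([49.9, 44.4]))
btn [ 0.4528 -0.104 ] (np.int64(1466), array([41., 44.]))
ring [0.536  0.0217] (np.int64(746), array([31., 28.]))
ring ang 1.6853 r 0.1101
btn ang -2.9735 r 0.0971
hub [ 0.5425 -0.0822] (np.int64(54), array([12.1,  7.2]))
btn [ 0.4485 -0.1058] (np.int64(91), array([9.9, 9.9]))
ring [0.5353 0.0226] (np.int64(29), array([5., 5.]))
ring ang 1.639 r 0.105
btn ang -2.8956 r 0.0969
```

View pics/w2.png

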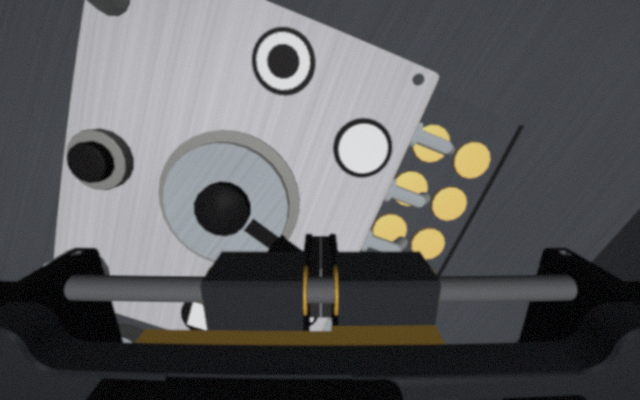

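The wrist view shows the hub at (222,208), with the black arm running down-right to about (290,250), where the gripper body hides the tab. I'll project candidate tab directions onto the picture to read the angle.

Run:
```python
from h import *
c=load('w2')
def proj(p):
    q=c['view'][:3,:3]@np.array(p)+c['view'][:3,3]; q=np.array([q[0],-q[1],-q[2]])
    return cv2.projectPoints(q[None],np.zeros(3),np.zeros(3),c['mtx'],c['dist'])[0].ravel().round(0)
print('tcp',proj([.6155,-.0645,.1055]),'hub',proj([.547,-.089,.113]))
for z in(.1,.127):
  for a in(0,.2,.4,.55,.7): print(z,a,[list(proj([.547+r*np.cos(a),-.089+r*np.sin(a),z])) for r in(.03,.046,.086)])
P=cloud(c)
for u,v in((260,232),(275,243),(285,248)): print(u,v,c['image'][v,u],P[v,u].round(4),np.arctan2(P[v,u,1]+.089,P[v,u,0]-.547))
t=load('t2'); cv2.imwrite('pics/t2c.png',cv2.resize(t['image'][130:270,290:450,::-1],None,fx=4,fy=4,interpolation=2))
```

```text
tcp [319. 226.] hub [217. 212.]
0.1 0 [[np.float64(258.0), np.float64(225.0)], [np.float64(277.0), np.float64(235.0)], [np.float64(322.0), np.float64(259.0)]]
0.1 0.2 [[np.float64(261.0), np.float64(218.0)], [np.float64(282.0), np.float64(225.0)], [np.float64(331.0), np.float64(241.0)]]
0.1 0.4 [[np.float64(263.0), np.float64(211.0)], [np.float64(284.0), np.float64(214.0)], [np.float64(337.0), np.float64(221.0)]]
0.1 0.55 [[np.float64(263.0), np.float64(205.0)], [np.float64(284.0), np.float64(205.0)], [np.float64(338.0), np.float64(204.0)]]
0.1 0.7 [[np.float64(262.0), np.float64(200.0)], [np.float64(283.0), np.float64(196.0)], [np.float64(337.0), np.float64(188.0)]]
0.127 0 [[np.float64(250.0), np.float64(240.0)], [np.float64(272.0), np.float64(251.0)], [np.float64(322.0), np.float64(278.0)]]
0.127 0.2 [[np.float64(254.0), np.float64(233.0)], [np.float64(277.0), np.float64(240.0)], [np.float64(333.0), np.float64(258.0)]]
0.127 0.4 [[np.float64(255.0), np.float64(225.0)], [np.float64(279.0), np.float64(228.0)], [np.float64(339.0), np.float64(235.0)]]
0.127 0.55 [[np.float64(255.0), np.float64(218.0)], [np.float64(280.0), np.float64(218.0)], [np.float64(341.0), np.float64(217.0)]]
0.127 0.7 [[np.float64(254.0), np.float64(212.0)], [np.float64(278.0), np.float64(208.0)], [np.float64(339.0), np.float64(198.0)]]
260 232 [23 27 25] [ 0.5807 -0.0944  0.0981] -0.1597321868898058
275 243 [ 8 11 13] [ 0.5943 -0.0932  0.1051] -0.08903316936054283
285 248 [5 2 6] [ 0.6027 -0.0927  0.1057] -0.06648473562989707
```

View pics/t2c.png

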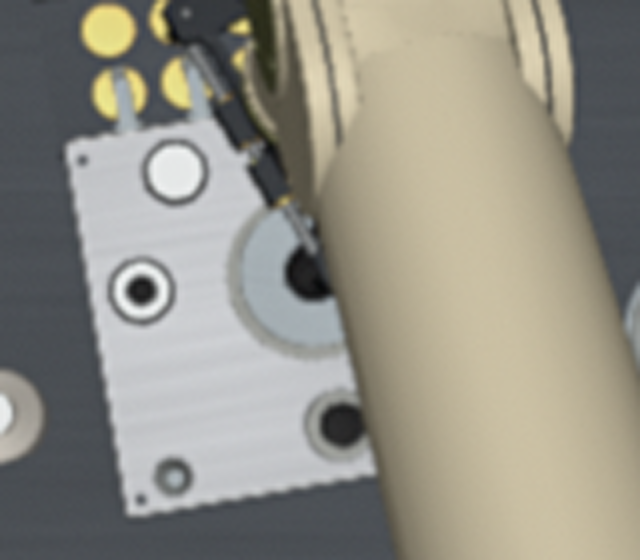

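Run:
```python
from h import *
c=load('w2'); P=cloud(c)
for u,v in((310,240),(330,240),(312,250),(330,250),(295,248),(290,246)): print(u,v,c['image'][v,u],P[v,u].round(4))
s=grab('side','s2'); cv2.imwrite('pics/s2c.png',cv2.resize(s['image'][150:350,200:460,::-1],None,fx=3,fy=3,interpolation=2))
```

```text
310 240 [ 5  9 10] [ 0.6057 -0.0571  0.1536]
330 240 [4 0 0] [ 0.6154 -0.0511  0.1541]
312 250 [20 13 14] [ 0.6075 -0.0574  0.1637]
330 250 [4 3 5] [ 0.6155 -0.052   0.1649]
295 248 [22 25 27] [ 0.6109 -0.0935  0.096 ]
290 246 [16 17 15] [ 0.6062 -0.0926  0.0989]
```

View pics/s2c.png

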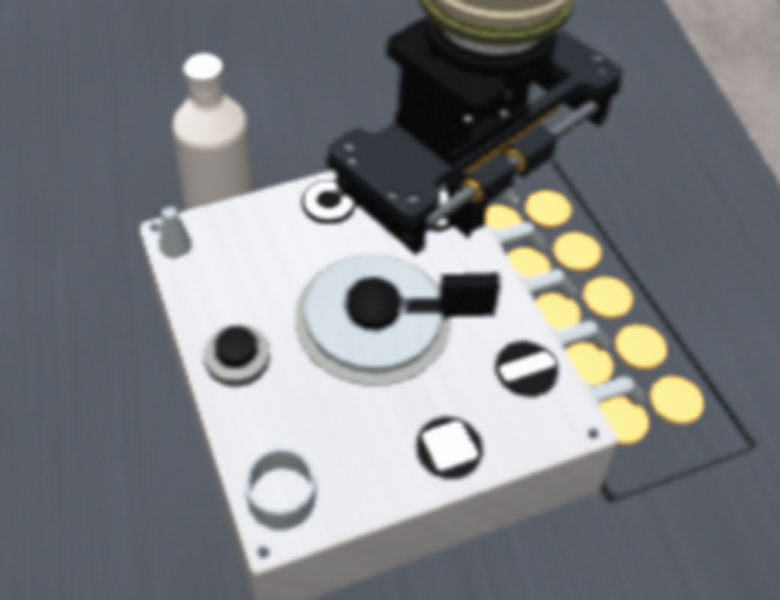

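The side view shows the tab unmoved at crop (470,293), and the fingers seem to end above it near (465,235). I'll check where the fingertips really are.

Run:
```python
from h import *
c=load('s2')
def proj(p):
    q=c['view'][:3,:3]@np.array(p)+c['view'][:3,3]; q=np.array([q[0],-q[1],-q[2]])
    return cv2.projectPoints(q[None],np.zeros(3),np.zeros(3),c['mtx'],c['dist'])[0].ravel()
for z in(.1055,.125,.145,.165): 
    a=proj([.6155,-.0645,z]); print(z,a.round(1),'crop',((a-[200,150])*3).round())
P=cloud(c)
for u,v in((340,230),(338,228),(353,225),(356,226),(358,228),(350,222)): print(u,v,c['image'][v,u],P[v,u].round(4))
w=load('w1');Q=cloud(w)
for v in(232,236,240,246): print(v,Q[v,312].round(4),Q[v,330].round(4))
m=(P[...,2]<.2)&(P[...,2]>.1)&(np.hypot(P[...,0]-.6155,P[...,1]+.0645)<.025)&(c['z_map']>0); print('lowest gripper pts near axis',m.sum(),np.percentile(P[m][:,2],[0,2,10,50]) if m.any() else '')
```

```text
0.1055 [352.1 235.3] crop [456. 256.]
0.125 [352.8 229.6] crop [458. 239.]
0.145 [353.6 223.5] crop [461. 220.]
0.165 [354.5 217.2] crop [463. 201.]
340 230 [28 29 30] [ 0.5633 -0.1397  0.2267]
338 228 [10 10 12] [ 0.5593 -0.14    0.2334]
353 225 [20 20 21] [ 0.611  -0.0739  0.1523]
356 226 [23 23 24] [ 0.6162 -0.0779  0.1526]
358 228 [231 232 236] [ 0.6396 -0.0323  0.0863]
350 222 [14 14 16] [ 0.6062 -0.0673  0.1551]
232 [ 0.5214 -0.2353  0.0852] [ 0.5421 -0.2758  0.0008]
236 [ 0.541  -0.1528  0.2853] [ 0.5516 -0.1537  0.2871]
240 [ 0.5408 -0.1543  0.2876] [ 0.5514 -0.1545  0.2909]
246 [ 0.5411 -0.1541  0.296 ] [ 0.5511 -0.1543  0.2989]
lowest gripper pts near axis 122 [0.1437972  0.14491181 0.1480034  0.15845131]
```

Both views put the fingertips about 40 mm above the reported TCP, so they passed over the tab without touching it. I'll go back to the clockwise side, lower, and check the tip height again.

Emit:
step_arm([
  [0,-0.4,0],
  [0,-0.4,0],
  [0,-0.4,0],
  [0,-0.4,0],
  [-0.1,-0.5,0],
  [-0.1,-0.5,0],
  [0,-0.4,0],
  [0,0,-0.4],
  [0,0,-0.4],
  [0,0,-0.3],
  [0,0,0],
  [0,0,0],
], turn=[-0.83,-0.83,-0.83,-0.83,-0.83,-0.83,-0.83,0,0,0,0,0])

```text
time: 5.5
ee_pos: [0.6102, -0.1402, 0.0772]
eef_rot: [0.763, 0.647, -0.0, -0.0]
ft_force: [-0.6, -0.5, 0.3]
width: 0.0003
grip_force: 0.0
```

```bash
cat > tip.py <<'E'
from h import *
import sys
s=grab('side',sys.argv[1]); st=read_state(); p=st['ee_pos']; P=cloud(s)
dk=s['image'].max(2)<70
m=dk&(P[...,2]<.2)&(P[...,2]>.096)&(np.hypot(P[...,0]-p[0],P[...,1]-p[1])<.022)&(s['z_map']>0)
print(p,st['ft_force'],m.sum(),np.percentile(P[m][:,2],[0,2,5,10,50]).round(4) if m.any() else '')
cv2.imwrite('pics/'+sys.argv[1]+'c.png',cv2.resize(s['image'][150:350,200:460,::-1],None,fx=3,fy=3,interpolation=2))
E
python3 tip.py s3
```

```text
[ 0.6105015  -0.14034192  0.07763764] [ 0.19757374  0.14803954 -0.28448033] 122 [0.1184 0.1201 0.1213 0.1241 0.1432]
```

View pics/s3c.png

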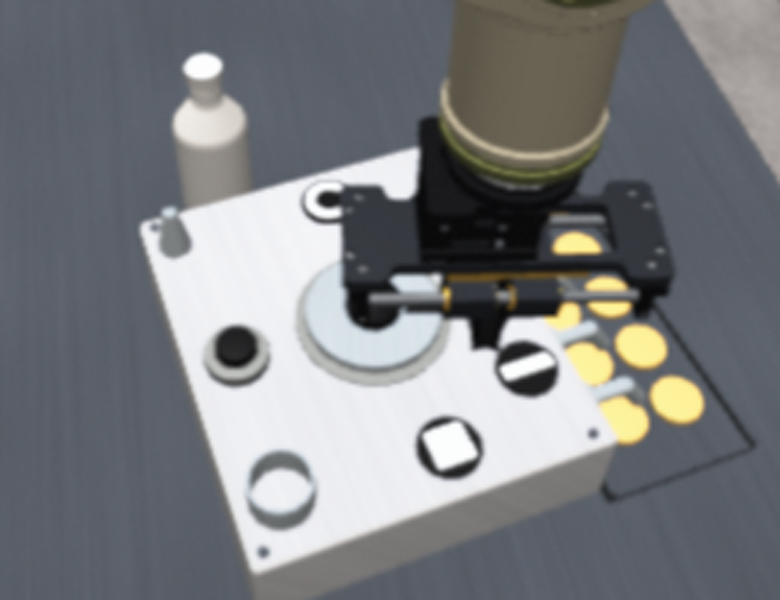

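The shut fingertips are at crop (487,345), clear on the clockwise side of the tab. Their true height is about 118 mm with the TCP reading 78 mm, so the offset is about 41 mm. I'll lower 12 mm more and start the push.

Emit:
step_arm([
  [0,0,-0.25],
  [0,0,-0.25],
  [0.06,0.45,0],
  [0.04,0.29,0],
  [0.05,0.28,0],
  [0.09,0.27,0],
  [0.06,0.28,0],
  [0.04,0.28,0],
  [0,0,0],
], turn=[0,0,0,0,0,0.83,0.83,0.83,0])

```text
time: 6.45
ee_pos: [0.619, -0.093, 0.0652]
eef_rot: [0.657, 0.754, 0.0, -0.0]
ft_force: [-0.5, 0.1, -0.1]
width: 0.0006
grip_force: 0.0
```

```bash
python3 tip.py s4
python3 - <<'E'
from h import *
c=load('s4');P=cloud(c);dk=c['image'].max(2)<70
# tab pts: dark, z .118-.130, near axis radius 46-90
n=P[...,:2]-[.547,-.089]; r=np.hypot(n[...,0],n[...,1]); m=dk&(r>.044)&(r<.09)&(P[...,2]>.115)&(P[...,2]<.131)
a=np.arctan2(n[...,1],n[...,0])[m]; print(np.histogram(a,np.arange(-.5,2,.1)))
E
```

```text
[ 0.6190559  -0.0935214   0.06520787] [-0.23229339 -0.48174134 -0.95542519] 128 [0.0964 0.0976 0.1018 0.1055 0.1198]
(array([ 0,  0, 15, 28,  3, 12,  2,  0,  0,  0,  0,  0,  0,  0,  0,  0,  0,
        0,  0,  0,  0,  0,  0,  0]), array([-5.00000000e-01, -4.00000000e-01, -3.00000000e-01, -2.00000000e-01,
       -1.00000000e-01, -1.11022302e-16,  1.00000000e-01,  2.00000000e-01,
        3.00000000e-01,  4.00000000e-01,  5.00000000e-01,  6.00000000e-01,
        7.00000000e-01,  8.00000000e-01,  9.00000000e-01,  1.00000000e+00,
        1.10000000e+00,  1.20000000e+00,  1.30000000e+00,  1.40000000e+00,
        1.50000000e+00,  1.60000000e+00,  1.70000000e+00,  1.80000000e+00,
        1.90000000e+00]))
```

Emit:
step_arm([
  [0.01,0.29,0],
  [-0.02,0.29,0],
  [-0.05,0.28,0],
  [-0.08,0.28,0],
  [-0.1,0.26,0],
  [-0.13,0.26,0],
  [-0.16,0.24,0],
  [0,0,0],
], turn=[0.83,0.83,0.83,0.83,0.83,0.83,0.83,0])

```text
time: 7.3
ee_pos: [0.6055, -0.0465, 0.0653]
eef_rot: [0.362, 0.932, 0.0, 0.0]
ft_force: [-0.4, -0.6, -0.1]
width: 0.0006
grip_force: 0.0
```

```bash
python3 tip.py s5
python3 - <<'E'
from h import *
w=grab('wrist','w5'); cv2.imwrite('pics/b5.png',np.hstack([cv2.imread('pics/s5c.png')[:400,:460],w['image'][100:300,150:490,::-1].repeat(1,0)]) if 0 else np.vstack([cv2.imread('pics/s5c.png')[:330,100:740],w['image'][:260,:,::-1]]))
E
```

```text
[ 0.60568579 -0.04688907  0.0652474 ] [-0.06561741 -0.06922039 -0.53732217] 11 [0.1088 0.1089 0.109  0.1092 0.1465]
```

View pics/b5.png

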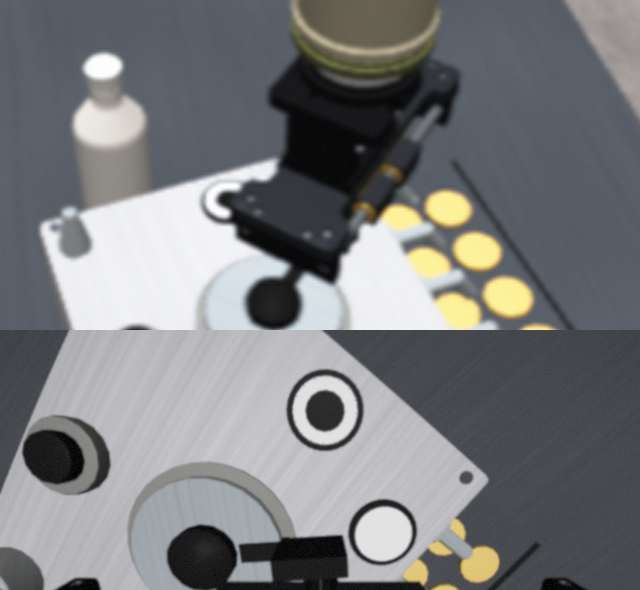

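The tab is now moving: the wrist half shows it at (310,557), ahead of the fingers, and the side half shows the arm on the disc turned with it. I'll carry on round.

Emit:
step_arm([
  [-0.18,0.22,0],
  [-0.2,0.21,0],
  [-0.22,0.18,0],
  [-0.23,0.16,0],
  [-0.25,0.14,0],
  [-0.27,0.11,0],
  [-0.14,0.05,0],
  [-0.13,0.04,0],
  [0,0,0],
], turn=[0.83,0.83,0.83,0.83,0.83,0.83,0.42,0.42,0])

```text
time: 8.3
ee_pos: [0.5652, -0.0196, 0.0652]
eef_rot: [0.023, 1.0, 0.0, 0.0]
ft_force: [0.6, 0.1, 0.1]
width: 0.0007
grip_force: 0.0
```

```bash
cat > tab.py <<'E'
from h import *
import sys
f=sys.argv[1]; c=grab('wrist',f); P=cloud(c); st=read_state(); print(st['time'],st['ee_pos'],st['joint_positions'][6])
C=np.array([.547,-.089]); n=P[...,:2]-C; r=np.hypot(n[...,0],n[...,1]); V=c['z_map']>0; dk=c['image'].max(2)<75
h=V&dk&(r<.026)&(abs(P[...,2]-.113)<.005)
ht=np.argwhere(h).mean(0)[::-1]; print('hub',ray(c,ht,.113)[:2].round(4))
m=V&dk&(r>.044)&(r<.09)&(P[...,2]>.123)&(P[...,2]<.131)
nn,l,s,ce=cv2.connectedComponentsWithStats(m.astype(np.uint8)); i=1+s[1:,4].argmax()
q=P[l==i]; k=np.argwhere(l==i)[:,::-1].astype(np.float32)
vx,vy,x,y=cv2.fitLine(k,cv2.DIST_L2,0,.01,.01).ravel()
a,b=ray(c,(x-20*vx,y-20*vy),.127),ray(c,(x+20*vx,y+20*vy),.127); d=(b-a)[:2]
ct=ray(c,(x,y),.127)[:2]; H=ray(c,ht,.113)[:2]
print('tab',len(q),ct.round(4),'z',np.median(q[:,2]).round(4),'line ang',(np.arctan2(d[1],d[0])%np.pi).round(4),'from hub',np.arctan2(*(ct-H)[::-1]).round(4),'r',np.hypot(*(ct-H)).round(4), cv2.minAreaRect(k))
g=V&dk&(np.hypot(P[...,0]-.536,P[...,1]-.022)<.014)&(P[...,2]<.1)
if g.sum()>20:
    R=ray(c,np.argwhere(g).mean(0)[::-1],.088)[:2]; print('ring',R.round(4),g.sum(),'ang',np.arctan2(*(R-H)[::-1]).round(4))
E
python3 tab.py w6
```

```text
8.35 [ 0.56525506 -0.01952133  0.06513297] 1.2111034091372492
hub [ 0.5452 -0.0874]
tab 1991 [ 0.5486 -0.0235] z 0.127 line ang 1.5086 from hub 1.5166 r 0.0639 ((309.0, 245.5), (39.0, 76.0), 90.0)
ring [0.5365 0.0218] 768 ang 1.6498
```

Emit:
step_arm([
  [-0.09,0.02,0],
  [-0.09,0.02,0],
  [-0.09,0.01,0],
  [0,0,0],
], turn=[0.27,0.27,0.27,0])

```text
time: 8.75
ee_pos: [0.5586, -0.0181, 0.0651]
eef_rot: [-0.026, 1.0, 0.0, 0.0]
ft_force: [-0.5, -0.6, 0.1]
width: 0.0008
grip_force: 0.3
```

```bash
python3 tab.py w7
```

```text
8.8 [ 0.55859296 -0.01806538  0.06511983] 1.3029036134317764
hub [ 0.545  -0.0876]
tab 1980 [ 0.5425 -0.0238] z 0.127 line ang 1.6039 from hub 1.6098 r 0.0639 ((309.5, 245.5), (39.0, 75.0), 90.0)
ring [0.5366 0.0218] 731 ang 1.6476
```

Emit:
step_arm([
  [-0.05,0,0],
  [-0.05,0,0],
  [0,0,0],
  [0.3,0,0],
  [0.4,0,0.2],
  [0,0,0.8],
  [0,0,0.8],
  [0,-0.8,0.8],
  [-0.5,-0.9,0.8],
  [-0.8,-1,0.8],
  [-0.9,-0.9,0],
  [0,0,0],
], turn=[0.15,0.15,0,0,0,0,0,-0.5,-1,-1,-1,0])

```text
time: 10.0
ee_pos: [0.5166, -0.1124, 0.1705]
eef_rot: [0.169, 0.986, -0.001, -0.0]
ft_force: [-0.3, 0.6, -0.4]
width: 0.0005
grip_force: 0.0
```

```bash
python3 tab.py w8
python3 - <<'E'
from h import *
c=grab('top','t8'); w=load('w8')
cv2.imwrite('pics/b8.png',np.vstack([cv2.resize(c['image'][140:260,290:450,::-1],(480,360)),cv2.resize(w['image'][:,:,::-1],(480,240))])[:600])
E
```

```text
10.05 [ 0.51761325 -0.11041514  0.17030963] 1.225997320705791
hub [ 0.5453 -0.0895]
tab 607 [ 0.5386 -0.0246] z 0.1269 line ang 1.6905 from hub 1.6734 r 0.0653 ((423.0206604003906, 196.54641723632812), (13.808707237243652, 47.112064361572266), 66.03751373291016)
ring [0.5367 0.0221] 285 ang 1.6472
```

View pics/b8.png

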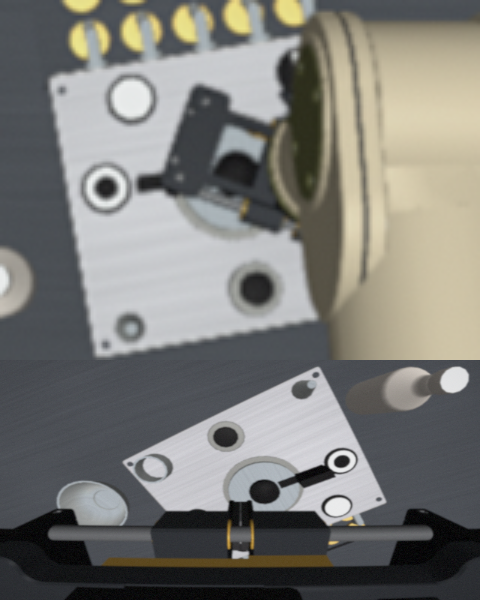

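The wrist half shows the tab from the hub (264,490) pointing at about the ring (342,460), and the top half agrees. Seen from the side of the tab's plane the angle is skewed, so I'll put the wrist camera in the plane of hub and ring for the final check.

Run:
```python
from h import *
for f,p in(('w8',[.5176,-.1104,.1703]),('w1',[.5427,-.1654,.2436]),('w7',[.5586,-.0181,.0651])):
    c=load(f); R=c['view'][:3,:3]; o=-R.T@c['view'][:3,3]; print(f,(o-p).round(4),'look',(-R[2]).round(3),'right',R[0].round(3))
```

```text
w8 [-0.0781  0.0261  0.201 ] look [ 0.283 -0.101 -0.954] right [ 0.332  0.943 -0.002]
w1 [0.0147 0.0826 0.2008] look [-0.048 -0.295 -0.954] right [ 0.987 -0.161  0.   ]
w7 [-0.0819 -0.0042  0.2009] look [ 0.3    0.017 -0.954] right [-0.054  0.999  0.001]
```

Emit:
step_arm([
  [0.8,0.5,0.3],
  [0.8,0.5,0.3],
  [0.8,0.5,0.3],
  [0.8,0.5,0],
  [0.8,0.6,0],
  [0,0,0],
  [0,0,0],
], turn=[0,0,0,0,0,0,0])

```text
time: 10.8
ee_pos: [0.6185, -0.0415, 0.1918]
eef_rot: [0.162, 0.987, 0.001, -0.001]
ft_force: [0.0, -0.5, 0.5]
width: 0.0004
grip_force: 0.0
```

```bash
python3 tab.py w9
python3 - <<'E'
from h import *
c=load('w9'); R=c['view'][:3,:3]; print((-R.T@c['view'][:3,3]).round(4))
P=cloud(c)
# bright ring centre and tab top at tight thresholds
m=(c['image'].min(2)>190)&(np.hypot(P[...,0]-.536,P[...,1]-.022)<.0195)&(P[...,2]<.1)&(P[...,2]>.08)
k=np.argwhere(m)[:,::-1]; (x,y),ax,_=cv2.fitEllipse(cv2.convexHull(k.astype(np.int32))); print('ring ellipse',ax,ray(c,(x,y),.090)[:2].round(4))
E
```

```text
10.85 [ 0.61820042 -0.04249803  0.19201193] 1.0150445523155023
hub [ 0.5476 -0.0885]
tab 509 [ 0.5403 -0.025 ] z 0.1269 line ang 1.6949 from hub 1.6856 r 0.0639 ((309.0, 111.50000762939453), (11.62755298614502, 44.274147033691406), 63.43495178222656)
ring [0.5362 0.0217] 307 ang 1.6739
[ 0.5411 -0.0151  0.3928]
ring ellipse (35.92384338378906, 38.50678253173828) [0.536  0.0215]
```

The tab is at 1.69 and the ring at 1.675, about 1.5 mm off at the marker, which is good. Next is the button at about (0.4495, -0.106).

Emit:
step_arm([
  [-0.9,-0.3,0],
  [-0.9,-0.4,0],
  [-0.9,-0.4,0],
  [-0.9,-0.4,0],
  [-0.9,-0.4,0],
  [-0.9,-0.4,0],
  [-0.9,-0.3,-0.5],
  [-0.4,0,-0.9],
  [0,0,-0.9],
  [0,0,-0.9],
  [0,0,-0.7],
  [0,0,0],
], turn=[0,0,0,0,0,0,0,0,0,0,0,0])

```text
time: 12.05
ee_pos: [0.4488, -0.1083, 0.0933]
eef_rot: [0.164, 0.986, 0.0, -0.002]
ft_force: [-0.5, 0.0, -0.1]
width: 0.0004
grip_force: 0.0
```

```bash
python3 tip.py s10
python3 - <<'E'
from h import *
c=load('s10');P=cloud(c);p=read_state()['ee_pos']
m=(c['image'].max(2)<70)&(np.hypot(P[...,0]-p[0],P[...,1]-p[1])<.03)&(P[...,2]>.113)&(P[...,2]<.16); q=P[m]; print(len(q),np.percentile(q,[2,50,98],axis=0).round(4))
E
```

```text
[ 0.44980444 -0.10826107  0.09466103] [ 0.34864363  0.13243774 -0.67985917] 5 [0.1425 0.1427 0.1431 0.1437 0.1459]
4 [[ 0.4603 -0.1069  0.1427]
 [ 0.4605 -0.1067  0.1458]
 [ 0.4625 -0.105   0.149 ]]
```

View pics/s10c.png

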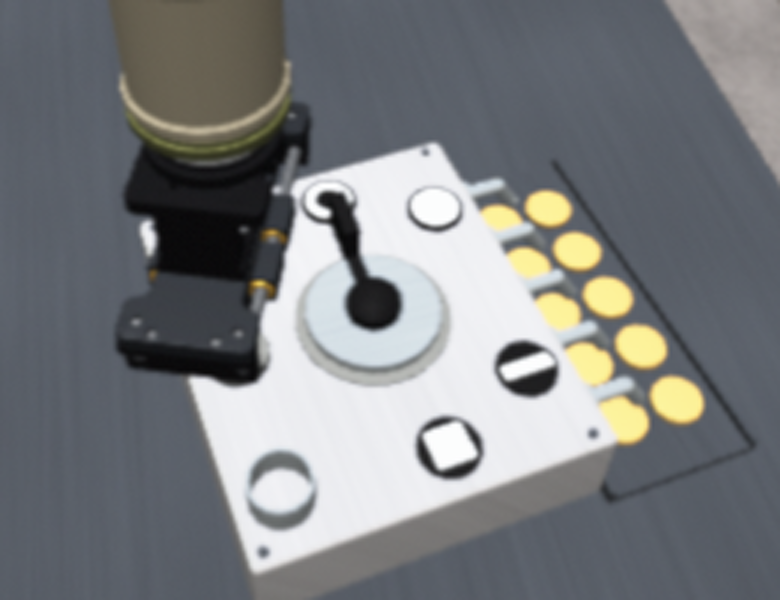

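The tab (345,215) points at the ring (328,200), and the gripper is over the button. I'll descend while watching the force.

Emit:
step_arm([
  [0,0.08,-0.3],
  [0,0,-0.3],
  [0,0,-0.3],
  [0,0,0],
  [0,0,0],
], turn=[0,0,0,0,0])

```text
time: 12.6
ee_pos: [0.4508, -0.1059, 0.0725]
eef_rot: [0.164, 0.987, 0.0, -0.0]
ft_force: [-0.6, -1.3, -0.6]
width: 0.0003
grip_force: 0.0
```

Emit:
step_arm([
  [0,0,-0.1],
  [0,0,-0.1],
  [0,0,-0.1],
  [0,0,0],
  [0,0,0],
], turn=[0,0,0,0,0])

```text
time: 13.1
ee_pos: [0.4511, -0.1061, 0.0652]
eef_rot: [0.164, 0.986, 0.0, 0.0]
ft_force: [0.7, -1.5, 3.4]
width: 0.0004
grip_force: 1.6
```

Emit:
step_arm([
  [0,0,-0.06],
  [0,0,-0.06],
  [0,0,0],
  [0,0,0],
], turn=[0,0,0,0])

```text
time: 13.5
ee_pos: [0.4512, -0.1061, 0.0625]
eef_rot: [0.164, 0.986, -0.0, 0.0]
ft_force: [-1.8, 0.6, 10.7]
width: 0.0004
grip_force: 5.3
```

Emit:
step_arm([
  [0,0,-0.06],
  [0,0,-0.06],
  [0,0,0],
  [0,0,0],
], turn=[0,0,0,0])

```text
time: 13.9
ee_pos: [0.4515, -0.1062, 0.0619]
eef_rot: [0.164, 0.986, -0.001, 0.0]
ft_force: [-15.7, 1.4, 45.7]
width: 0.0004
grip_force: 22.9
```

The force jumped from 11 N to 46 N as the button bottomed out, so it is fully down. Now release and retreat.

Emit:
step_arm([
  [0,0,0.15],
  [0,0,0.3],
  [0,0,0.8],
  [0,0,1],
  [0,0,1],
  [0,0,1],
  [-0.3,-0.8,1],
  [-0.3,-1,0.5],
  [-0.2,-1,0],
  [0,-1,0],
  [0,0,0],
  [0,0,0],
], turn=[0,0,0,0,0,0,0,0,0,0,0,0])

```text
time: 15.1
ee_pos: [0.4305, -0.2007, 0.2023]
eef_rot: [0.164, 0.986, 0.001, -0.001]
ft_force: [-0.1, 0.4, -0.7]
width: 0.0004
grip_force: 0.0
```

Emit:
step_arm([
  [0,-1,0],
  [0,-1,0],
  [0,-1,0],
  [0,-1,0],
  [0,0,0],
  [0,0,0],
], turn=[0,0,0,0,0,0])

```text
time: 15.7
ee_pos: [0.431, -0.3004, 0.2024]
eef_rot: [0.164, 0.987, 0.001, -0.0]
ft_force: [-1.0, 0.6, -0.3]
width: 0.0004
grip_force: 0.0
```

Run:
```python
from h import *
for f in('side','top'):
    c=grab(f,f+'F');P=cloud(c)
    d=np.hypot(P[...,0]-.4495,P[...,1]+.106)<.011
    n=P[...,:2]-[.5475,-.0887]; r=np.hypot(n[...,0],n[...,1])
    m=(c['image'].max(2)<75)&(r>.048)&(r<.088)&(P[...,2]>.118)&(P[...,2]<.132)
    print(f,'button z',np.median(P[d][:,2]),'tab',m.sum(),np.median(np.arctan2(n[...,1],n[...,0])[m]) if m.any() else '')
for f in('top0','topF'):
    c=load(f);P=cloud(c)
    for k,xy,zl in(('tip',(.4145,.0015),.1),('cutter',(.463,-.21),.1)):
        m=(np.hypot(P[...,0]-xy[0],P[...,1]-xy[1])<.04)&(P[...,2]>zl)&(P[...,2]<.13); print(f,k,m.sum(),P[m].mean(0).round(4) if m.any() else '')
st=read_state(); print(st['time'],st['ee_pos'],st['ft_force'])
```

```text
side button z nan tab 70 1.7218226394436065
top button z 0.10598903367601588 tab 60 1.7284525893343852
top0 tip 52 [0.4143 0.0015 0.1135]
top0 cutter 79 [ 0.4629 -0.2096  0.1077]
topF tip 51 [0.4143 0.0017 0.1139]
topF cutter 77 [ 0.4631 -0.2088  0.1073]
15.8 [ 0.43125605 -0.29965408  0.20280421] [0.12041457 0.52031626 0.02383563]
  return _methods._mean(a, axis=axis, dtype=dtype,
  ret = ret.dtype.type(ret / rcount)
```

```bash
python3 w.py topF; python3 w.py sideF
python3 - <<'E'
from h import *
c=load('topF'); a=cv2.resize(c['image'][150:270,290:450,::-1],None,fx=4,fy=4,interpolation=2); s=load('sideF')
cv2.imwrite('pics/f.png',a)
E
```

```text
hub [ 0.5455 -0.0889] (np.int64(117), array([13. , 12.1]))
tab [ 0.537  -0.0241] (np.int64(62), array([ 4., 15.]))
btn [ 0.4486 -0.1056] (np.int64(82), array([9., 9.]))
ring [0.5356 0.0225] (np.int64(28), array([5., 5.]))
tab ang 1.7009 r 0.0654
ring ang 1.6595 r 0.1118
btn ang -2.9709 r 0.0984
hub [ 0.547  -0.0936] (np.int64(159), array([13. , 14.8]))
tab [ 0.5385 -0.0279] (np.int64(76), array([15.6,  5.3]))
ring [0.5338 0.0228] (np.int64(8), array([4., 1.]))
tab ang 1.6995 r 0.0663
ring ang 1.6838 r 0.1172
```

View pics/f.png

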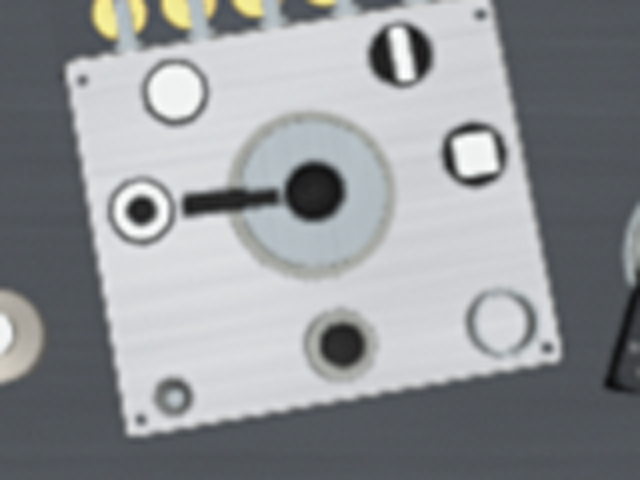

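```bash
python3 -c "
from bench import *
print(close_job())"
```

```text
the job is handed in; nothing more can be done
None
```

I pushed the tab round to the ring marker, pressed the set button fully down and let it come up, then handed the job in with the robot clear of everything. My best close view put the tab within about 2 mm of the ring's middle, while the coarser top view read nearer 4–5 mm. My first push pass missed over the top of the tab, because the fingertips sit about 40 mm above the reported tool point.

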